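Wedge the rocking box

TASK

The wooden box rocks because the foot under its front right corner is too short: with the fingertips press the lid down over that corner until it rocks onto the short foot, then let it come back. Push the loose wooden wedge along the table, thin end first, under that foot, and stop when you feel it take up the gap, so that the box no longer rocks and is not jacked up off its other feet. Then test it by pressing firmly (about 10 N) on the same corner, and finish while still holding that press; only push and press, pinch and lift nothing, do not shove the box out of its place, and leave the other things alone.

Things in the scene. Friction and masses are not known exactly. Their poses are not given: they have to be found in the camera images.
- rocking_box: closed wooden box, pale lid 124 (x) x 164 (y) mm, lid top 48 mm and underside 18 mm above the table, 0.9 kg. Origin: under its centre, on the table; x from the clasp side (front, to the robot) to the back, y left, z up. Stands level on 3 rubber feet 18 mm high and across at (-45, 65), (45, -65), (45, 65) mm; heavier at the back left, so it rocks when 2 to 4 N press the front right corner, and comes back
- short_foot (a point): point of the box on the table plane straight under the centre of the short foot (18 mm across), at (-45, -65) mm from the box's centre (front right); the foot's underside hangs 5.5 to 9.5 mm above it while the box is level, differently at each start; axes as the box's
- press_spot (a point): point on top of the box's lid straight above the centre of the short foot, 48 mm above the table when the box is level; axes as the box's
- wedge: loose plain wooden wedge on the table in front of the short foot, 70 long (x) x 52 wide (y) mm, 40 g, flat side down; its top slopes from 15 mm at the thick end (-x) to 2 mm at the thin end (+x), which points at the short foot within 0.12 rad of the box's x. Origin: centre of its underside. The push it needs rises from under 0.5 N to 2 to 6 N when it takes up the gap; then it lifts the box
- wedge_nose (a point): middle of the wedge's thin edge, 1 mm above the table; axes as the wedge's
- wedge_back (a point): middle of the wedge's upright thick end face (52 mm wide, 15 mm high), where it is pushed; 7.5 mm above the table; axes as the wedge's
- gouge: gouge with a wooden handle, 22 x 135 x 18 mm, lying left of the wedge; leave it. Origin: centre of its underside
- offcut: small offcut block of wood, 24 x 29 x 15 mm, right of the wedge; leave it. Origin: centre of its underside
- eraser: eraser, 23 x 44 x 12 mm, at the right of the table; leave it. Origin: centre of its underside
- whetstone: whetstone, 40 x 110 x 17 mm, at the right of the table; leave it. Origin: centre of its underside
Things that resemble listed ones, but are neither listed nor needed, are in the scene too. Several things have the shape of the wedge; the one meant has the colours described above.

How it is judged:
By the outcome, as a careful person would: the job done as asked, in the order asked, and still so for the second after the job is handed in, while the arm keeps its last pose, push and grip.
It also fails if it takes over 51 s, if anything falls off the work surface, if the arm or the gripper's body presses on something with over 40 N, if the wrist force passes 120 N, or if a joint passes its speed limit or range.

ROBOT

A 6-joint arm with a two-finger parallel gripper is mounted at the origin on a cart in front of the work surface, level with it; the furniture and walls round the work are solid. World frame = base frame: x ahead of the robot, y to its left, z up, the work surface at z = 0. Lengths are in m, angles in rad, forces in N, time in s.
With the tool pointing down it reaches from about 0.325 to 0.775 m from the base axis. Payload 5.5 kg.
Tool frame: the origin (TCP) lies on the centre line of the jaws, within the pads' length; the fingertips stand 22 mm ahead of it and the grasp point (between the pads) lies 3 mm ahead of it; z points along the fingers, y is the line along which they close (so a half turn about z gives the same grasp; the last joint's range is limited). The gripper opens to 88 mm and grips with 3 to 60 N. Pads are 20 mm wide; open, the fingers measure 115 mm over their backs; the gripper's body (75 mm by 178 mm) begins 61 mm behind the grasp point.
Start: joints at [1.157, 0.091, 1.231, -0, 1.82, -0.057], TCP at [0.21, 0.562, 0.245] pointing down, gripper open.
Joint ranges: [-2.87, 2.87], [-0.86, 2.18], [0.17, 2.46], [-1.51, 4.65], [0.06, 2.69], [-2.65, 2.65]. Speed limits (rad/s): [2.57, 2.57, 3.01, 3.14, 3.14, 3.14].

INTERFACE

Orientations are given as a rotation vector (axis times angle).
In Python, from bench import bot gives the robot as it stands.
- The arm moves only by the shell command python3 -m jog 'ROWS'. ROWS is JSON, a list of rows, each an object of numbers: "wx", "wy", "wz": the turn, a rotation vector about the tool's x, y, z in degrees; "dx", "dy", "dz": the shift along the tool's x, y, z in mm; "gripper": the finger opening in mm, from 0 to 87.8. A call has exactly 10 rows; each row is the pose to reach, as a shift and turn from the pose commanded when the call began, along the tool's axes at that moment; what a row does not reach only later rows make up. A row lasts 1/8 s, in which the tool goes at most 62.5 mm and 10.7 degrees, less where a joint would pass 70% of its speed; a pose out of reach is approached as far as the arm can. A call with a gripper value outside its range is refused whole. The fingers move at their own pace and stop on an object; the grip force is fixed at half the most. Time passes only in rows, so rows that repeat a pose let the fingers close, or fill a call up. It gives the time, the measured TCP pose, the force, the opening and the grip force at its end, in the units of the state.
- bot.observe(): the state, without advancing time (a new reading comes with each control period).
- bot.capture(name): name is "side" or "top"; returns the picture (384x512x3 uint8, blue, green, red); there is no depth.
- bot.calibration(name): a dict with "camera_matrix" (3x3 intrinsics, pixels), "distortion" ([k1, k2, p1, p2, k3] as OpenCV has them; the pictures are not rectified), "R" (3x3) and "t" (3): a world point X has camera coordinates R X + t. Camera axes: x right, y down, z forward; pixel columns grow to the right and rows downward; lengths in m; the calibration is good to about 2 mm. A picture is of the moment at which its call begins. calibration takes no time and is no camera call.
- bot.close_job(): hands the job in; it is judged then, once.
The state is a dict: "time_s": time; "qpos": joint angles; "joint_vel": joint speeds; "joint_torque": joint torques, N m; "tool_pos": TCP position; "ee_rot": TCP orientation; "ft_force": force on the tool from outside, world axes, zero at the start; "moment": the same for the moment, N m; "grip_width": finger opening in m; "grasp_force": force on a finger pad.
Only numpy, scipy, OpenCV 4.12 (cv2) and the standard library are available. Lean on these libraries where they do the work, as an engineer would, in place of code of your own. Each camera call takes 0.05 s, during which the arm holds its last target. There are 200 camera calls.

## Working session

There is one attempt and no reset: what is moved stays moved. The work goes in short steps, Python scripts to look and compute and a shell command to move; the robot and the scene stay as the last step left them, time stands still between calls to the robot, and variables do not carry over. Pictures are saved under pics/ and viewed, at most 10 in all, crops included, and the job is handed in when it is done.

```bash
ls; mkdir -p pics; python3 - <<'E'
from bench import bot
import cv2
for n in("side","top"):
    cv2.imwrite(f"pics/{n}0.png",cv2.resize(bot.capture(n),(800,600),interpolation=cv2.INTER_CUBIC))
    c=bot.calibration(n);print(n,c["camera_matrix"],c["distortion"],c["R"],c["t"])
s=bot.observe();print(s)
E
```

```text
pics
side [[427.5969762    0.         257.18561709]
 [  0.         427.5969762  191.11252071]
 [  0.           0.           1.        ]] [-0.03269059  0.          0.          0.          0.        ] [[ 0.9301509  -0.36711481 -0.00678345]
 [-0.16005281 -0.38875693 -0.90733188]
 [ 0.33045786  0.84504128 -0.42036037]] [-0.47040604  0.19318382  0.65806568]
top [[359.88815588   0.         260.93032167]
 [  0.         359.88815588 191.81493565]
 [  0.           0.           1.        ]] [-0.04517426  0.          0.          0.          0.        ] [[ 0.13132506 -0.99133523 -0.00286036]
 [-0.96830074 -0.12765411 -0.21470469]
 [ 0.21247919  0.03096579 -0.97667483]] [0.06370656 0.58654856 0.79030807]
{'time_s': 0.1, 'qpos': array([ 1.15730170e+00,  9.17880380e-02,  1.23176661e+00,  6.16083043e-06,
        1.81984555e+00, -5.66820744e-02]), 'joint_vel': array([ 0.00112716, -0.00130121, -0.00230204, -0.00040091,  0.0017954 ,
        0.00093598]), 'joint_torque': array([ 2.54329272e-03, -4.47855449e+01, -4.07569027e+01,  7.00845500e-02,
        2.84349429e-02, -1.18539811e-04]), 'tool_pos': array([0.20946523, 0.56198915, 0.24361663]), 'ee_rot': array([-5.57433048e-01, -3.09130773e+00,  2.75862021e-03]), 'ft_force': array([-0.37393972,  0.47254192, -0.76516251]), 'moment': array([ 0.0360286 , -0.04111955, -0.03966212]), 'grasp_force': 0.0, 'grip_width': 0.0876674635746897}
```

View pics/side0.png

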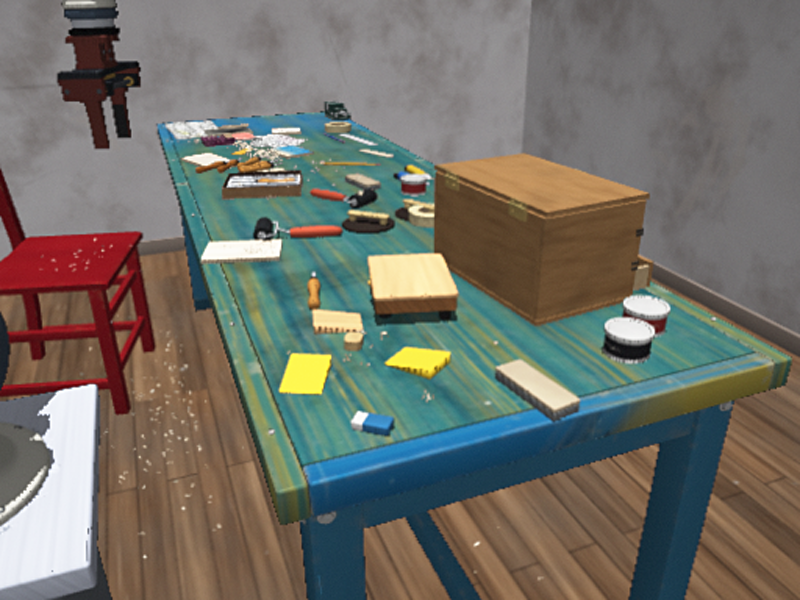

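View pics/top0.png

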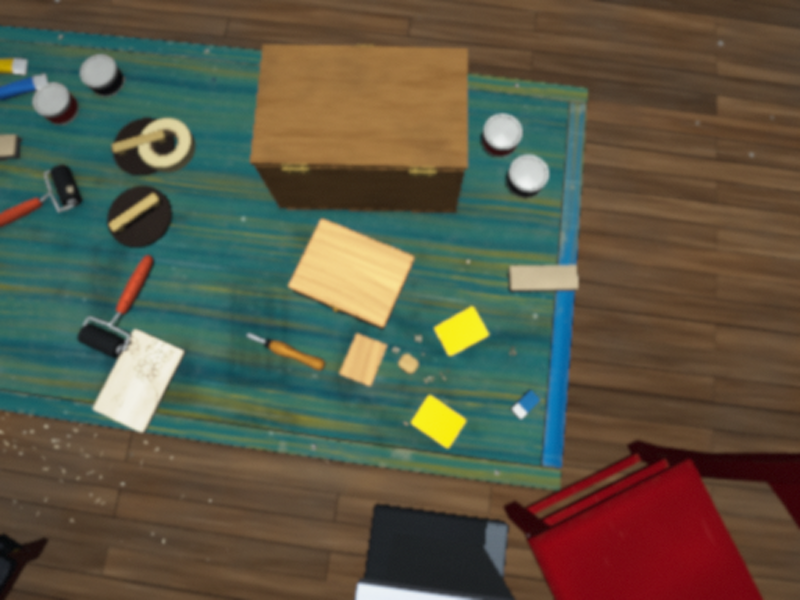

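The top picture shows the pale box at (352,272). Wedge-shaped candidates are the plain wooden one at (363,360), yellow at (461,331) and yellow at (438,421). The wooden one fits the description. The offcut is at (408,363) and the gouge at (290,352). I'll check in close crops.

```bash
python3 - <<'E'
from bench import bot
import cv2,numpy as np
a=bot.capture("top")[130:260,175:305]; b=bot.capture("side")[150:230,190:300]
print(a.shape,b.shape)
cv2.imwrite("pics/topc.png",cv2.resize(a,(600,600)[::1],interpolation=cv2.INTER_CUBIC)[:, :])
cv2.imwrite("pics/sidec.png",cv2.resize(b,(770,560),interpolation=cv2.INTER_CUBIC))
E
```

```text
(130, 130, 3) (80, 110, 3)
```

View pics/topc.png

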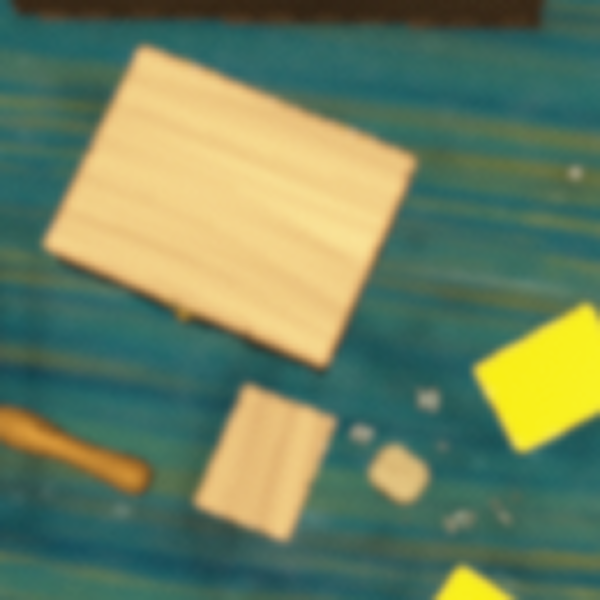

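View pics/sidec.png

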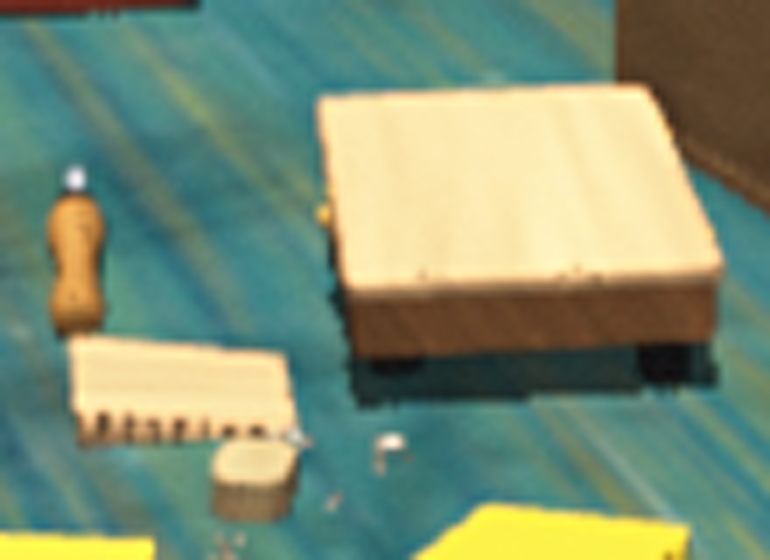

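The crops show the plain wooden wedge: thin corners at (247,383) and (335,415), thick corners at (195,502) and (287,542) in the top crop. The box's front-right lid corner is at (325,368), with the clasp at (185,315). In the side crop the wedge's thick end is at left (72,340)-(80,445). Now I'll fit poses from both views.

```bash
cat > h.py <<'E'
import cv2,numpy as np
from scipy.optimize import least_squares
from bench import bot
C={n:bot.calibration(n) for n in("top","side")}
def proj(n,X):
    c=C[n];A=lambda k:np.array(c[k],float)
    return cv2.projectPoints(np.array(X,float).reshape(-1,3),cv2.Rodrigues(A("R"))[0],A("t"),A("camera_matrix"),A("distortion"))[0][:,0]
def fit(P,top,side,x0,fixz=False):
    P=np.array(P,float)
    def w(v):
        c,s=np.cos(v[2]),np.sin(v[2]);z=0 if fixz else v[3]
        return np.c_[v[0]+c*P[:,0]-s*P[:,1],v[1]+s*P[:,0]+c*P[:,1],P[:,2]+z]
    def r(v):
        W=w(v);o=[]
        for n,Q in(("top",top),("side",side)):
            for k,q in Q.items(): o.append(proj(n,W[k])[0]-q)
        return np.ravel(o)
    s=least_squares(r,x0,loss="soft_l1");return s.x,r(s.x)
T=lambda u,v:np.array([175+u*130/600-.39,130+v*130/600-.39])
S=lambda u,v:np.array([190+u/7-.43,150+v/7-.43])
E
cat > m.py <<'E'
from h import *
np.set_printoptions(precision=4,suppress=True)
B=[(-.062,.082,.048),(.062,.082,.048),(.062,-.082,.048),(-.062,-.082,.048)]
v,r=fit(B,{0:T(45,243),1:T(142,45),2:T(416,160),3:T(325,368)},{0:S(320,98),1:S(645,85),2:S(722,275),3:S(345,290)},[.55,0,-.3,0]);print("box",v,r)
W=[(.035,.026,.002),(.035,-.026,.002),(-.035,.026,.015),(-.035,-.026,.015),(-.035,-.026,0)]
w,r=fit(W,{0:T(247,383),1:T(335,415),2:T(195,502),3:T(287,542)},{0:S(285,352),1:S(295,430),2:S(72,340),3:S(78,410),4:S(80,445)},[.45,0,-.3,0]);print("wedge",w,r)
R=lambda a,p:np.array([[np.cos(a),-np.sin(a)],[np.sin(a),np.cos(a)]])@p
f=v[:2]+R(v[2],[-.045,-.065]);n=w[:2]+R(w[2],[.035,0]);b=w[:2]+R(w[2],[-.035,0])
print("foot",f,"nose",n,"back",b,"foot in wedge frame",R(-w[2],f-w[:2]),"nose in box",R(-v[2],n-v[:2]),"rel yaw",w[2]-v[2])
from scipy.spatial.transform import Rotation as Q
print(Q.from_rotvec(bot.observe()["ee_rot"]).as_matrix())
E
python3 m.py
```

```text
box [ 0.6113  0.2348 -0.2801 -0.0017] [-0.723   0.622   0.1051 -0.4598  0.6851 -0.3739 -0.168   0.0672 -0.4146
  0.7811  0.5483  0.6915  0.294  -0.639  -0.4441 -0.2532]
wedge [ 0.4821  0.1995 -0.2286  0.0011] [-0.0929  0.1545  0.1185  0.4581  0.0916  0.0312 -0.0471 -1.0591 -0.306
  0.7567  0.3298 -0.3776  0.0506 -0.413  -0.1871 -0.3966 -0.0525  0.5665]
foot [0.5501 0.1847] nose [0.5162 0.1916] back [0.448  0.2074] foot in wedge frame [0.0696 0.001 ] nose in box [-0.0795 -0.0678] rel yaw 0.05150380475688138
[[-0.937   0.3493 -0.0005]
 [ 0.3493  0.937  -0.0011]
 [ 0.0001 -0.0012 -1.    ]]
```

```bash
python3 -m jog '[{"dx":-60,"dy":-31,"dz":10,"wz":-7.3,"gripper":0},{"dx":-120,"dy":-62,"dz":30,"wz":-7.3,"gripper":0},{"dx":-450,"dy":-234,"dz":100,"wz":-7.3,"gripper":0},{"dx":-450,"dy":-234,"dz":100,"wz":-7.3,"gripper":0},{"dx":-450,"dy":-234,"dz":100,"wz":-7.3,"gripper":0},{"dx":-450,"dy":-234,"dz":100,"wz":-7.3,"gripper":0},{"dx":-450,"dy":-234,"dz":100,"wz":-7.3,"gripper":0},{"dx":-450,"dy":-234,"dz":100,"wz":-7.3,"gripper":0},{"dx":-450,"dy":-234,"dz":100,"wz":-7.3,"gripper":0},{"dx":-450,"dy":-234,"dz":100,"wz":-7.3,"gripper":0}]'
```

```text
invalid input
```

```bash
python3 -m jog '[{"wx":0,"wy":0,"wz":-7.3,"dx":-60,"dy":-31,"dz":10,"gripper":0},{"wx":0,"wy":0,"wz":-7.3,"dx":-120,"dy":-62,"dz":30,"gripper":0},{"wx":0,"wy":0,"wz":-7.3,"dx":-450,"dy":-234,"dz":100,"gripper":0},{"wx":0,"wy":0,"wz":-7.3,"dx":-450,"dy":-234,"dz":100,"gripper":0},{"wx":0,"wy":0,"wz":-7.3,"dx":-450,"dy":-234,"dz":100,"gripper":0},{"wx":0,"wy":0,"wz":-7.3,"dx":-450,"dy":-234,"dz":100,"gripper":0},{"wx":0,"wy":0,"wz":-7.3,"dx":-450,"dy":-234,"dz":100,"gripper":0},{"wx":0,"wy":0,"wz":-7.3,"dx":-450,"dy":-234,"dz":100,"gripper":0},{"wx":0,"wy":0,"wz":-7.3,"dx":-450,"dy":-234,"dz":100,"gripper":0},{"wx":0,"wy":0,"wz":-7.3,"dx":-450,"dy":-234,"dz":100,"gripper":0}]'
```

```text
time_s: 1.45
tool_pos: [0.5495, 0.1852, 0.144]
ee_rot: [-0.362, -3.119, 0.0]
ft_force: [-0.9, -0.2, -0.1]
grip_width: 0.0004
grasp_force: 0.0
```

```bash
python3 -m jog '[{"wx":0,"wy":0,"wz":0,"dx":0,"dy":0,"dz":20,"gripper":0},{"wx":0,"wy":0,"wz":0,"dx":0,"dy":0,"dz":40,"gripper":0},{"wx":0,"wy":0,"wz":0,"dx":0,"dy":0,"dz":58,"gripper":0},{"wx":0,"wy":0,"wz":0,"dx":0,"dy":0,"dz":63,"gripper":0},{"wx":0,"wy":0,"wz":0,"dx":0,"dy":0,"dz":68,"gripper":0},{"wx":0,"wy":0,"wz":0,"dx":0,"dy":0,"dz":70,"gripper":0},{"wx":0,"wy":0,"wz":0,"dx":0,"dy":0,"dz":72,"gripper":0},{"wx":0,"wy":0,"wz":0,"dx":0,"dy":0,"dz":74,"gripper":0},{"wx":0,"wy":0,"wz":0,"dx":0,"dy":0,"dz":75,"gripper":0},{"wx":0,"wy":0,"wz":0,"dx":0,"dy":0,"dz":75,"gripper":0}]'
```

```text
time_s: 2.7
tool_pos: [0.5496, 0.1857, 0.0702]
ee_rot: [0.36, 3.12, 0.0]
ft_force: [-2.3, -1.2, 2.9]
grip_width: 0.0006
grasp_force: 1.6
```

```bash
python3 -m jog '[{"wx":0,"wy":0,"wz":0,"dx":0,"dy":0,"dz":1,"gripper":0},{"wx":0,"wy":0,"wz":0,"dx":0,"dy":0,"dz":2,"gripper":0},{"wx":0,"wy":0,"wz":0,"dx":0,"dy":0,"dz":3,"gripper":0},{"wx":0,"wy":0,"wz":0,"dx":0,"dy":0,"dz":4,"gripper":0},{"wx":0,"wy":0,"wz":0,"dx":0,"dy":0,"dz":4,"gripper":0},{"wx":0,"wy":0,"wz":0,"dx":0,"dy":0,"dz":4,"gripper":0},{"wx":0,"wy":0,"wz":0,"dx":0,"dy":0,"dz":4,"gripper":0},{"wx":0,"wy":0,"wz":0,"dx":0,"dy":0,"dz":4,"gripper":0},{"wx":0,"wy":0,"wz":0,"dx":0,"dy":0,"dz":4,"gripper":0},{"wx":0,"wy":0,"wz":0,"dx":0,"dy":0,"dz":4,"gripper":0}]'
```

```text
time_s: 3.95
tool_pos: [0.5487, 0.1854, 0.0666]
ee_rot: [-0.359, -3.119, 0.002]
ft_force: [-8.0, -2.4, 7.8]
grip_width: 0.0003
grasp_force: 4.5
```

```bash
python3 -m jog '[{"wx":0,"wy":0,"wz":0,"dx":0,"dy":0,"dz":0.5,"gripper":0},{"wx":0,"wy":0,"wz":0,"dx":0,"dy":0,"dz":1,"gripper":0},{"wx":0,"wy":0,"wz":0,"dx":0,"dy":0,"dz":1.5,"gripper":0},{"wx":0,"wy":0,"wz":0,"dx":0,"dy":0,"dz":2,"gripper":0},{"wx":0,"wy":0,"wz":0,"dx":0,"dy":0,"dz":2,"gripper":0},{"wx":0,"wy":0,"wz":0,"dx":0,"dy":0,"dz":2,"gripper":0},{"wx":0,"wy":0,"wz":0,"dx":0,"dy":0,"dz":2,"gripper":0},{"wx":0,"wy":0,"wz":0,"dx":0,"dy":0,"dz":2,"gripper":0},{"wx":0,"wy":0,"wz":0,"dx":0,"dy":0,"dz":2,"gripper":0},{"wx":0,"wy":0,"wz":0,"dx":0,"dy":0,"dz":2,"gripper":0}]'
```

```text
time_s: 5.2
tool_pos: [0.5482, 0.1852, 0.0646]
ee_rot: [-0.359, -3.118, 0.003]
ft_force: [-9.0, -3.6, 9.9]
grip_width: 0.0005
grasp_force: 5.4
```

```bash
python3 -m jog '[{"wx":0,"wy":0,"wz":0,"dx":0.5,"dy":-0.3,"dz":0,"gripper":0},{"wx":0,"wy":0,"wz":0,"dx":1,"dy":-0.6,"dz":0,"gripper":0},{"wx":0,"wy":0,"wz":0,"dx":1.5,"dy":-0.9,"dz":0,"gripper":0},{"wx":0,"wy":0,"wz":0,"dx":2,"dy":-1.2,"dz":0,"gripper":0},{"wx":0,"wy":0,"wz":0,"dx":2.5,"dy":-1.6,"dz":0,"gripper":0},{"wx":0,"wy":0,"wz":0,"dx":3,"dy":-2,"dz":0,"gripper":0},{"wx":0,"wy":0,"wz":0,"dx":3,"dy":-2,"dz":0,"gripper":0},{"wx":0,"wy":0,"wz":0,"dx":3,"dy":-2,"dz":0,"gripper":0},{"wx":0,"wy":0,"wz":0,"dx":3,"dy":-2,"dz":0,"gripper":0},{"wx":0,"wy":0,"wz":0,"dx":3,"dy":-2,"dz":0,"gripper":0}]'
python3 - <<'E'
from bench import bot
import cv2
cv2.imwrite("pics/side1.png",cv2.resize(bot.capture("side")[150:230,190:300],(770,560),interpolation=cv2.INTER_CUBIC))
E
```

```text
time_s: 6.45
tool_pos: [0.5464, 0.1847, 0.0639]
ee_rot: [0.359, 3.12, 0.001]
ft_force: [3.5, 0.8, 5.5]
grip_width: 0.0002
grasp_force: 2.2
```

View pics/side1.png

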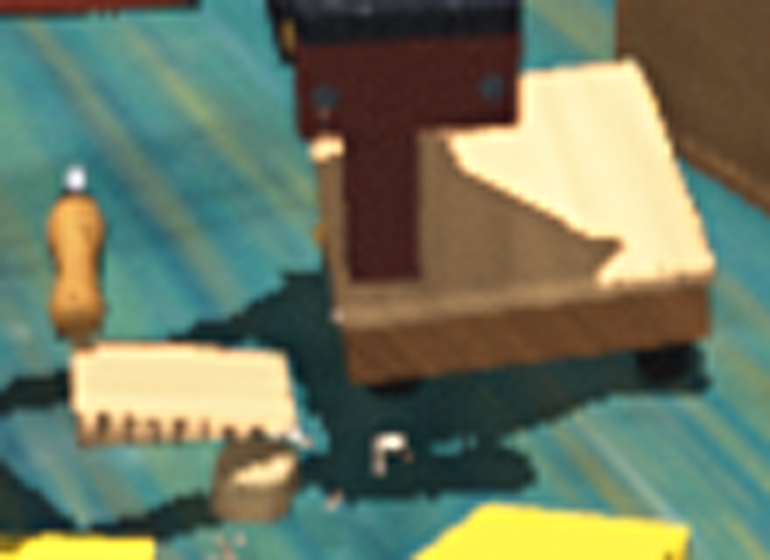

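The box is tilted: its front-right corner moved from (345,290) to (345,325). I'll press a little further to check that the foot has touched down.

```bash
python3 -m jog '[{"wx":0,"wy":0,"wz":0,"dx":0,"dy":0,"dz":0.5,"gripper":0},{"wx":0,"wy":0,"wz":0,"dx":0,"dy":0,"dz":1,"gripper":0},{"wx":0,"wy":0,"wz":0,"dx":0,"dy":0,"dz":1.5,"gripper":0},{"wx":0,"wy":0,"wz":0,"dx":0.3,"dy":-0.2,"dz":2,"gripper":0},{"wx":0,"wy":0,"wz":0,"dx":0.3,"dy":-0.2,"dz":2,"gripper":0},{"wx":0,"wy":0,"wz":0,"dx":0.3,"dy":-0.2,"dz":2,"gripper":0},{"wx":0,"wy":0,"wz":0,"dx":0.3,"dy":-0.2,"dz":2,"gripper":0},{"wx":0,"wy":0,"wz":0,"dx":0.3,"dy":-0.2,"dz":2,"gripper":0},{"wx":0,"wy":0,"wz":0,"dx":0.3,"dy":-0.2,"dz":2,"gripper":0},{"wx":0,"wy":0,"wz":0,"dx":0.3,"dy":-0.2,"dz":2,"gripper":0}]'
```

```text
time_s: 7.75
tool_pos: [0.5465, 0.1847, 0.0637]
ee_rot: [0.359, 3.119, 0.002]
ft_force: [0.3, 0.8, 11.6]
grip_width: 0.0006
grasp_force: 5.7
```

Touchdown confirmed: 6 N more for only 0.2 mm of travel, so the gap is about 6.5 mm. Releasing gently.

```bash
python3 -m jog '[{"wx":0,"wy":0,"wz":0,"dx":0,"dy":0,"dz":-2,"gripper":0},{"wx":0,"wy":0,"wz":0,"dx":-0.4,"dy":0.3,"dz":-3.5,"gripper":0},{"wx":0,"wy":0,"wz":0,"dx":-1,"dy":0.7,"dz":-5,"gripper":0},{"wx":0,"wy":0,"wz":0,"dx":-1.6,"dy":1,"dz":-6.5,"gripper":0},{"wx":0,"wy":0,"wz":0,"dx":-2.2,"dy":1.4,"dz":-8,"gripper":0},{"wx":0,"wy":0,"wz":0,"dx":-2.8,"dy":1.8,"dz":-9.5,"gripper":0},{"wx":0,"wy":0,"wz":0,"dx":-3,"dy":2,"dz":-11,"gripper":0},{"wx":0,"wy":0,"wz":0,"dx":-3,"dy":2,"dz":-14,"gripper":0},{"wx":0,"wy":0,"wz":0,"dx":-3,"dy":2,"dz":-24,"gripper":0},{"wx":0,"wy":0,"wz":0,"dx":-3,"dy":2,"dz":-40,"gripper":0}]'
```

```text
time_s: 9.0
tool_pos: [0.5489, 0.1856, 0.1022]
ee_rot: [-0.359, -3.12, 0.0]
ft_force: [1.2, -0.1, 1.0]
grip_width: 0.0006
grasp_force: 0.0
```

```bash
python3 -m jog '[{"wx":0,"wy":0,"wz":0,"dx":40,"dy":0,"dz":-5,"gripper":0},{"wx":0,"wy":0,"wz":0,"dx":90,"dy":-1,"dz":0,"gripper":0},{"wx":0,"wy":0,"wz":0,"dx":128,"dy":-2,"dz":0,"gripper":0},{"wx":0,"wy":0,"wz":0,"dx":128,"dy":-2,"dz":0,"gripper":0},{"wx":0,"wy":0,"wz":0,"dx":128,"dy":-2,"dz":20,"gripper":0},{"wx":0,"wy":0,"wz":0,"dx":128,"dy":-2,"dz":40,"gripper":0},{"wx":0,"wy":0,"wz":0,"dx":128,"dy":-2,"dz":58,"gripper":0},{"wx":0,"wy":0,"wz":0,"dx":128,"dy":-2,"dz":68,"gripper":0},{"wx":0,"wy":0,"wz":0,"dx":128,"dy":-2,"dz":73,"gripper":0},{"wx":0,"wy":0,"wz":0,"dx":128,"dy":-2,"dz":73,"gripper":0}]'
python3 - <<'E'
from bench import bot
import cv2
cv2.imwrite("pics/top1.png",cv2.resize(bot.capture("top")[130:260,175:305],(600,600),interpolation=cv2.INTER_CUBIC))
E
```

```text
time_s: 10.25
tool_pos: [0.4242, 0.2128, 0.0286]
ee_rot: [-0.36, -3.121, 0.0]
ft_force: [0.2, -1.1, -0.5]
grip_width: 0.0003
grasp_force: 0.0
```

View pics/top1.png

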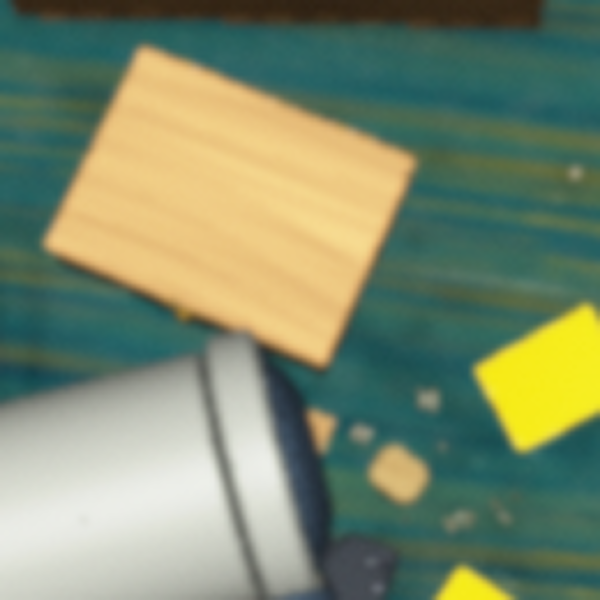

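The box is back at its original corners, (325,368) and so on. Starting the push.

```bash
python3 -m jog '[{"wx":0,"wy":0,"wz":0,"dx":-8,"dy":0,"dz":1,"gripper":0},{"wx":0,"wy":0,"wz":0,"dx":-13,"dy":0,"dz":1,"gripper":0},{"wx":0,"wy":0,"wz":0,"dx":-17,"dy":0,"dz":1,"gripper":0},{"wx":0,"wy":0,"wz":0,"dx":-22,"dy":0,"dz":1,"gripper":0},{"wx":0,"wy":0,"wz":0,"dx":-27,"dy":0,"dz":1,"gripper":0},{"wx":0,"wy":0,"wz":0,"dx":-32,"dy":0,"dz":1,"gripper":0},{"wx":0,"wy":0,"wz":0,"dx":-37,"dy":0,"dz":1,"gripper":0},{"wx":0,"wy":0,"wz":0,"dx":-42,"dy":0,"dz":1,"gripper":0},{"wx":0,"wy":0,"wz":0,"dx":-46,"dy":0,"dz":1,"gripper":0},{"wx":0,"wy":0,"wz":0,"dx":-50,"dy":0,"dz":1,"gripper":0}]'
python3 - <<'E'
from bench import bot
import cv2
cv2.imwrite("pics/side2.png",cv2.resize(bot.capture("side")[150:230,190:300],(770,560),interpolation=cv2.INTER_CUBIC))
E
```

```text
time_s: 11.55
tool_pos: [0.473, 0.2014, 0.0276]
ee_rot: [-0.36, -3.121, 0.0]
ft_force: [-0.4, 1.3, 0.3]
grip_width: 0.0004
grasp_force: 0.2
```

View pics/side2.png

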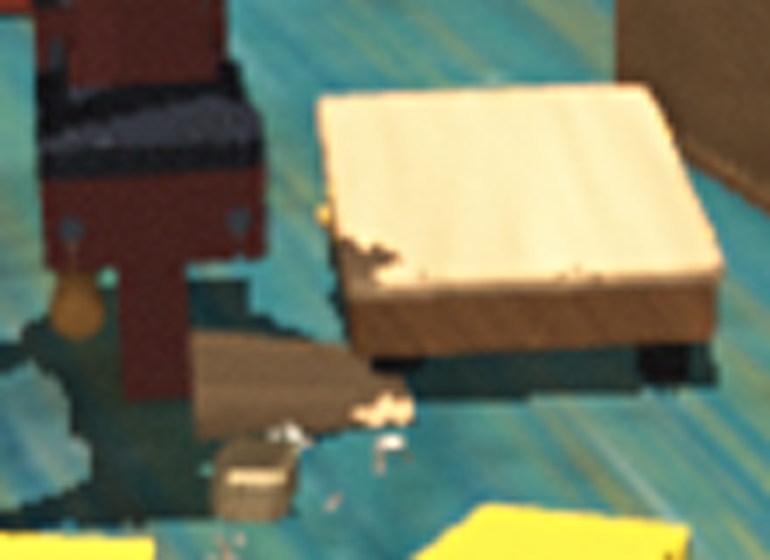

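The wedge is being pushed straight, with its nose under the foot at (400,395). Continuing in small steps.

```bash
python3 -m jog '[{"wx":0,"wy":0,"wz":0,"dx":-1,"dy":0,"dz":0,"gripper":0},{"wx":0,"wy":0,"wz":0,"dx":-2,"dy":0,"dz":0,"gripper":0},{"wx":0,"wy":0,"wz":0,"dx":-3,"dy":0,"dz":0,"gripper":0},{"wx":0,"wy":0,"wz":0,"dx":-4,"dy":0,"dz":0,"gripper":0},{"wx":0,"wy":0,"wz":0,"dx":-5,"dy":0,"dz":0,"gripper":0},{"wx":0,"wy":0,"wz":0,"dx":-6,"dy":0,"dz":0,"gripper":0},{"wx":0,"wy":0,"wz":0,"dx":-7,"dy":0,"dz":0,"gripper":0},{"wx":0,"wy":0,"wz":0,"dx":-8,"dy":0,"dz":0,"gripper":0},{"wx":0,"wy":0,"wz":0,"dx":-8,"dy":0,"dz":0,"gripper":0},{"wx":0,"wy":0,"wz":0,"dx":-8,"dy":0,"dz":0,"gripper":0}]'
```

```text
time_s: 12.85
tool_pos: [0.4806, 0.1996, 0.0277]
ee_rot: [0.36, 3.121, 0.0]
ft_force: [-0.2, 0.0, -0.8]
grip_width: 0.0003
grasp_force: 0.0
```

```bash
python3 -m jog '[{"wx":0,"wy":0,"wz":0,"dx":-0.5,"dy":0,"dz":0,"gripper":0},{"wx":0,"wy":0,"wz":0,"dx":-1,"dy":0,"dz":0,"gripper":0},{"wx":0,"wy":0,"wz":0,"dx":-1.5,"dy":0,"dz":0,"gripper":0},{"wx":0,"wy":0,"wz":0,"dx":-2,"dy":0,"dz":0,"gripper":0},{"wx":0,"wy":0,"wz":0,"dx":-2.5,"dy":0,"dz":0,"gripper":0},{"wx":0,"wy":0,"wz":0,"dx":-3,"dy":0,"dz":0,"gripper":0},{"wx":0,"wy":0,"wz":0,"dx":-3,"dy":0,"dz":0,"gripper":0},{"wx":0,"wy":0,"wz":0,"dx":-3,"dy":0,"dz":0,"gripper":0},{"wx":0,"wy":0,"wz":0,"dx":-3,"dy":0,"dz":0,"gripper":0},{"wx":0,"wy":0,"wz":0,"dx":-3,"dy":0,"dz":0,"gripper":0}]'
```

```text
time_s: 14.1
tool_pos: [0.4835, 0.1989, 0.0276]
ee_rot: [-0.36, -3.121, 0.0]
ft_force: [-0.2, 0.0, -0.2]
grip_width: 0.0006
grasp_force: 0.0
```

```bash
python3 -m jog '[{"wx":0,"wy":0,"wz":0,"dx":-0.5,"dy":0,"dz":0,"gripper":0},{"wx":0,"wy":0,"wz":0,"dx":-1,"dy":0,"dz":0,"gripper":0},{"wx":0,"wy":0,"wz":0,"dx":-1.5,"dy":0,"dz":0,"gripper":0},{"wx":0,"wy":0,"wz":0,"dx":-2,"dy":0,"dz":0,"gripper":0},{"wx":0,"wy":0,"wz":0,"dx":-2,"dy":0,"dz":0,"gripper":0},{"wx":0,"wy":0,"wz":0,"dx":-2,"dy":0,"dz":0,"gripper":0},{"wx":0,"wy":0,"wz":0,"dx":-2,"dy":0,"dz":0,"gripper":0},{"wx":0,"wy":0,"wz":0,"dx":-2,"dy":0,"dz":0,"gripper":0},{"wx":0,"wy":0,"wz":0,"dx":-2,"dy":0,"dz":0,"gripper":0},{"wx":0,"wy":0,"wz":0,"dx":-2,"dy":0,"dz":0,"gripper":0}]'
```

```text
time_s: 15.35
tool_pos: [0.4854, 0.1985, 0.0277]
ee_rot: [0.359, 3.121, 0.0]
ft_force: [0.3, -0.4, 0.8]
grip_width: 0.0004
grasp_force: 0.0
```

```bash
python3 -m jog '[{"wx":0,"wy":0,"wz":0,"dx":-0.5,"dy":0,"dz":0,"gripper":0},{"wx":0,"wy":0,"wz":0,"dx":-1,"dy":0,"dz":0,"gripper":0},{"wx":0,"wy":0,"wz":0,"dx":-1.5,"dy":0,"dz":0,"gripper":0},{"wx":0,"wy":0,"wz":0,"dx":-1.5,"dy":0,"dz":0,"gripper":0},{"wx":0,"wy":0,"wz":0,"dx":-1.5,"dy":0,"dz":0,"gripper":0},{"wx":0,"wy":0,"wz":0,"dx":-1.5,"dy":0,"dz":0,"gripper":0},{"wx":0,"wy":0,"wz":0,"dx":-1.5,"dy":0,"dz":0,"gripper":0},{"wx":0,"wy":0,"wz":0,"dx":-1.5,"dy":0,"dz":0,"gripper":0},{"wx":0,"wy":0,"wz":0,"dx":-1.5,"dy":0,"dz":0,"gripper":0},{"wx":0,"wy":0,"wz":0,"dx":-1.5,"dy":0,"dz":0,"gripper":0}]'
```

```text
time_s: 16.6
tool_pos: [0.4869, 0.1981, 0.0276]
ee_rot: [0.36, 3.121, 0.0]
ft_force: [0.1, -0.4, 0.1]
grip_width: 0.0003
grasp_force: 0.0
```

```bash
python3 -m jog '[{"wx":0,"wy":0,"wz":0,"dx":-0.5,"dy":0,"dz":0,"gripper":0},{"wx":0,"wy":0,"wz":0,"dx":-1,"dy":0,"dz":0,"gripper":0},{"wx":0,"wy":0,"wz":0,"dx":-1.5,"dy":0,"dz":0,"gripper":0},{"wx":0,"wy":0,"wz":0,"dx":-1.5,"dy":0,"dz":0,"gripper":0},{"wx":0,"wy":0,"wz":0,"dx":-1.5,"dy":0,"dz":0,"gripper":0},{"wx":0,"wy":0,"wz":0,"dx":-1.5,"dy":0,"dz":0,"gripper":0},{"wx":0,"wy":0,"wz":0,"dx":-1.5,"dy":0,"dz":0,"gripper":0},{"wx":0,"wy":0,"wz":0,"dx":-1.5,"dy":0,"dz":0,"gripper":0},{"wx":0,"wy":0,"wz":0,"dx":-1.5,"dy":0,"dz":0,"gripper":0},{"wx":0,"wy":0,"wz":0,"dx":-1.5,"dy":0,"dz":0,"gripper":0}]'
```

```text
time_s: 17.85
tool_pos: [0.4883, 0.1978, 0.0276]
ee_rot: [0.36, 3.121, -0.0]
ft_force: [-0.7, -0.8, 0.8]
grip_width: 0.0004
grasp_force: 0.0
```

```bash
python3 -m jog '[{"wx":0,"wy":0,"wz":0,"dx":-0.5,"dy":0,"dz":0,"gripper":0},{"wx":0,"wy":0,"wz":0,"dx":-1,"dy":0,"dz":0,"gripper":0},{"wx":0,"wy":0,"wz":0,"dx":-1.5,"dy":0,"dz":0,"gripper":0},{"wx":0,"wy":0,"wz":0,"dx":-1.5,"dy":0,"dz":0,"gripper":0},{"wx":0,"wy":0,"wz":0,"dx":-1.5,"dy":0,"dz":0,"gripper":0},{"wx":0,"wy":0,"wz":0,"dx":-1.5,"dy":0,"dz":0,"gripper":0},{"wx":0,"wy":0,"wz":0,"dx":-1.5,"dy":0,"dz":0,"gripper":0},{"wx":0,"wy":0,"wz":0,"dx":-1.5,"dy":0,"dz":0,"gripper":0},{"wx":0,"wy":0,"wz":0,"dx":-1.5,"dy":0,"dz":0,"gripper":0},{"wx":0,"wy":0,"wz":0,"dx":-1.5,"dy":0,"dz":0,"gripper":0}]'
```

```text
time_s: 19.1
tool_pos: [0.4898, 0.1975, 0.0276]
ee_rot: [0.359, 3.121, 0.0]
ft_force: [1.0, 1.1, -0.9]
grip_width: 0.0006
grasp_force: 0.0
```

```bash
python3 -m jog '[{"wx":0,"wy":0,"wz":0,"dx":-0.5,"dy":0,"dz":0,"gripper":0},{"wx":0,"wy":0,"wz":0,"dx":-1,"dy":0,"dz":0,"gripper":0},{"wx":0,"wy":0,"wz":0,"dx":-1.5,"dy":0,"dz":0,"gripper":0},{"wx":0,"wy":0,"wz":0,"dx":-2,"dy":0,"dz":0,"gripper":0},{"wx":0,"wy":0,"wz":0,"dx":-2,"dy":0,"dz":0,"gripper":0},{"wx":0,"wy":0,"wz":0,"dx":-2,"dy":0,"dz":0,"gripper":0},{"wx":0,"wy":0,"wz":0,"dx":-2,"dy":0,"dz":0,"gripper":0},{"wx":0,"wy":0,"wz":0,"dx":-2,"dy":0,"dz":0,"gripper":0},{"wx":0,"wy":0,"wz":0,"dx":-2,"dy":0,"dz":0,"gripper":0},{"wx":0,"wy":0,"wz":0,"dx":-2,"dy":0,"dz":0,"gripper":0}]'
```

```text
time_s: 20.35
tool_pos: [0.4918, 0.197, 0.0276]
ee_rot: [0.36, 3.121, -0.0]
ft_force: [1.0, 1.0, -0.2]
grip_width: 0.0002
grasp_force: 0.0
```

```bash
python3 - <<'E'
from bench import bot
import cv2
cv2.imwrite("pics/side3.png",cv2.resize(bot.capture("side")[150:230,190:300],(770,560),interpolation=cv2.INTER_CUBIC))
E
```

```text
(no output)
```

View pics/side3.png

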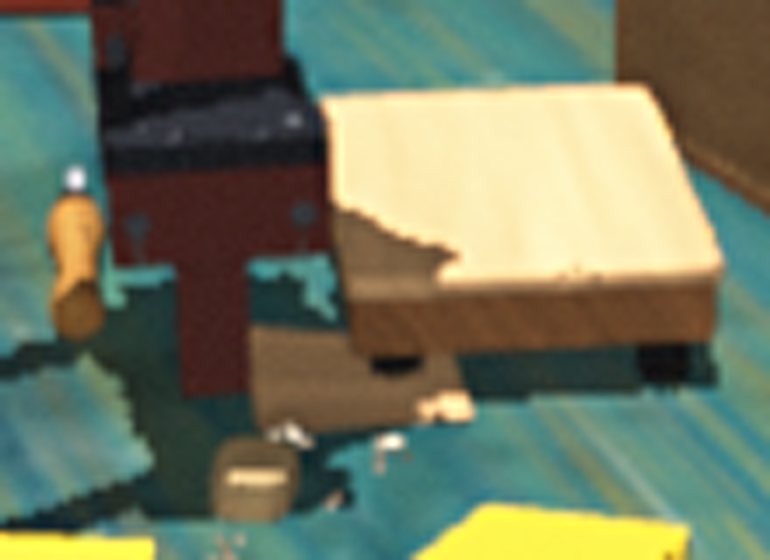

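The wedge is under the foot, which is at (395,362); the box hasn't moved and there is still no resistance. Continuing.

```bash
python3 -m jog '[{"wx":0,"wy":0,"wz":0,"dx":-0.5,"dy":0,"dz":0,"gripper":0},{"wx":0,"wy":0,"wz":0,"dx":-1,"dy":0,"dz":0,"gripper":0},{"wx":0,"wy":0,"wz":0,"dx":-1.5,"dy":0,"dz":0,"gripper":0},{"wx":0,"wy":0,"wz":0,"dx":-2,"dy":0,"dz":0,"gripper":0},{"wx":0,"wy":0,"wz":0,"dx":-2,"dy":0,"dz":0,"gripper":0},{"wx":0,"wy":0,"wz":0,"dx":-2,"dy":0,"dz":0,"gripper":0},{"wx":0,"wy":0,"wz":0,"dx":-2,"dy":0,"dz":0,"gripper":0},{"wx":0,"wy":0,"wz":0,"dx":-2,"dy":0,"dz":0,"gripper":0},{"wx":0,"wy":0,"wz":0,"dx":-2,"dy":0,"dz":0,"gripper":0},{"wx":0,"wy":0,"wz":0,"dx":-2,"dy":0,"dz":0,"gripper":0}]'
```

```text
time_s: 21.65
tool_pos: [0.4936, 0.1966, 0.0276]
ee_rot: [-0.36, -3.121, -0.0]
ft_force: [-2.4, 1.2, 1.3]
grip_width: 0.0006
grasp_force: 1.4
```

```bash
python3 -m jog '[{"wx":0,"wy":0,"wz":0,"dx":-0.3,"dy":0,"dz":0,"gripper":0},{"wx":0,"wy":0,"wz":0,"dx":-0.6,"dy":0,"dz":0,"gripper":0},{"wx":0,"wy":0,"wz":0,"dx":-0.6,"dy":0,"dz":0,"gripper":0},{"wx":0,"wy":0,"wz":0,"dx":-0.6,"dy":0,"dz":0,"gripper":0},{"wx":0,"wy":0,"wz":0,"dx":-0.6,"dy":0,"dz":0,"gripper":0},{"wx":0,"wy":0,"wz":0,"dx":-0.6,"dy":0,"dz":0,"gripper":0},{"wx":0,"wy":0,"wz":0,"dx":-0.6,"dy":0,"dz":0,"gripper":0},{"wx":0,"wy":0,"wz":0,"dx":-0.6,"dy":0,"dz":0,"gripper":0},{"wx":0,"wy":0,"wz":0,"dx":-0.6,"dy":0,"dz":0,"gripper":0},{"wx":0,"wy":0,"wz":0,"dx":-0.6,"dy":0,"dz":0,"gripper":0}]'
```

```text
time_s: 22.9
tool_pos: [0.4941, 0.1965, 0.0276]
ee_rot: [-0.359, -3.121, -0.0]
ft_force: [-4.7, 0.9, 2.9]
grip_width: 0.0004
grasp_force: 2.6
```

The resistance rose to 4.7 N, so the gap is taken up. Stop, back off and go over the press spot.

```bash
python3 -m jog '[{"wx":0,"wy":0,"wz":0,"dx":6,"dy":0,"dz":0,"gripper":0},{"wx":0,"wy":0,"wz":0,"dx":18,"dy":0,"dz":0,"gripper":0},{"wx":0,"wy":0,"wz":0,"dx":20,"dy":0,"dz":-30,"gripper":0},{"wx":0,"wy":0,"wz":0,"dx":20,"dy":0,"dz":-74,"gripper":0},{"wx":0,"wy":0,"wz":0,"dx":0,"dy":1,"dz":-80,"gripper":0},{"wx":0,"wy":0,"wz":0,"dx":-35,"dy":2,"dz":-80,"gripper":0},{"wx":0,"wy":0,"wz":0,"dx":-57,"dy":2,"dz":-78,"gripper":0},{"wx":0,"wy":0,"wz":0,"dx":-57,"dy":2,"dz":-65,"gripper":0},{"wx":0,"wy":0,"wz":0,"dx":-57,"dy":2,"dz":-52,"gripper":0},{"wx":0,"wy":0,"wz":0,"dx":-57,"dy":2,"dz":-50,"gripper":0}]'
python3 - <<'E'
from bench import bot
import cv2
cv2.imwrite("pics/side4.png",cv2.resize(bot.capture("side")[150:230,190:300],(770,560),interpolation=cv2.INTER_CUBIC))
E
```

```text
time_s: 24.15
tool_pos: [0.5485, 0.1855, 0.0755]
ee_rot: [-0.358, -3.118, 0.002]
ft_force: [-0.8, 0.4, -0.0]
grip_width: 0.0002
grasp_force: 0.0
```

View pics/side4.png

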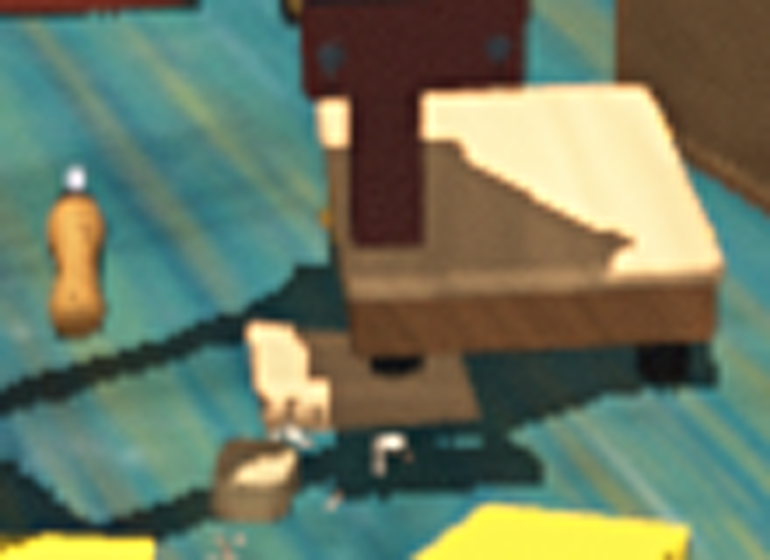

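The wedge sits under the foot and the box is level in its place. Now the test press.

```bash
python3 -m jog '[{"wx":0,"wy":0,"wz":0,"dx":0,"dy":0,"dz":2,"gripper":0},{"wx":0,"wy":0,"wz":0,"dx":0,"dy":0,"dz":3.5,"gripper":0},{"wx":0,"wy":0,"wz":0,"dx":0,"dy":0,"dz":4.5,"gripper":0},{"wx":0,"wy":0,"wz":0,"dx":0,"dy":0,"dz":5,"gripper":0},{"wx":0,"wy":0,"wz":0,"dx":0,"dy":0,"dz":5.5,"gripper":0},{"wx":0,"wy":0,"wz":0,"dx":0,"dy":0,"dz":6,"gripper":0},{"wx":0,"wy":0,"wz":0,"dx":0,"dy":0,"dz":6.5,"gripper":0},{"wx":0,"wy":0,"wz":0,"dx":0,"dy":0,"dz":6.5,"gripper":0},{"wx":0,"wy":0,"wz":0,"dx":0,"dy":0,"dz":6.5,"gripper":0},{"wx":0,"wy":0,"wz":0,"dx":0,"dy":0,"dz":6.5,"gripper":0}]'
```

```text
time_s: 25.45
tool_pos: [0.5503, 0.1854, 0.0712]
ee_rot: [0.36, 3.121, 0.0]
ft_force: [-0.3, -0.3, -1.1]
grip_width: 0.0004
grasp_force: 0.0
```

```bash
python3 -m jog '[{"wx":0,"wy":0,"wz":0,"dx":0,"dy":0,"dz":0.5,"gripper":0},{"wx":0,"wy":0,"wz":0,"dx":0,"dy":0,"dz":1,"gripper":0},{"wx":0,"wy":0,"wz":0,"dx":0,"dy":0,"dz":1.5,"gripper":0},{"wx":0,"wy":0,"wz":0,"dx":0,"dy":0,"dz":2,"gripper":0},{"wx":0,"wy":0,"wz":0,"dx":0,"dy":0,"dz":2.5,"gripper":0},{"wx":0,"wy":0,"wz":0,"dx":0,"dy":0,"dz":3,"gripper":0},{"wx":0,"wy":0,"wz":0,"dx":0,"dy":0,"dz":3,"gripper":0},{"wx":0,"wy":0,"wz":0,"dx":0,"dy":0,"dz":3,"gripper":0},{"wx":0,"wy":0,"wz":0,"dx":0,"dy":0,"dz":3,"gripper":0},{"wx":0,"wy":0,"wz":0,"dx":0,"dy":0,"dz":3,"gripper":0}]'
```

```text
time_s: 26.7
tool_pos: [0.5503, 0.1854, 0.0702]
ee_rot: [0.359, 3.12, 0.0]
ft_force: [-6.4, -2.9, 11.1]
grip_width: 0.0004
grasp_force: 5.3
```

```bash
python3 -m jog '[{"wx":0,"wy":0,"wz":0,"dx":0.4,"dy":-0.2,"dz":0,"gripper":0},{"wx":0,"wy":0,"wz":0,"dx":0.8,"dy":-0.4,"dz":0,"gripper":0},{"wx":0,"wy":0,"wz":0,"dx":1.2,"dy":-0.6,"dz":0,"gripper":0},{"wx":0,"wy":0,"wz":0,"dx":1.4,"dy":-0.8,"dz":0,"gripper":0},{"wx":0,"wy":0,"wz":0,"dx":1.4,"dy":-0.8,"dz":0,"gripper":0},{"wx":0,"wy":0,"wz":0,"dx":1.4,"dy":-0.8,"dz":0,"gripper":0},{"wx":0,"wy":0,"wz":0,"dx":1.4,"dy":-0.8,"dz":0,"gripper":0},{"wx":0,"wy":0,"wz":0,"dx":1.4,"dy":-0.8,"dz":0,"gripper":0},{"wx":0,"wy":0,"wz":0,"dx":1.4,"dy":-0.8,"dz":0,"gripper":0},{"wx":0,"wy":0,"wz":0,"dx":1.4,"dy":-0.8,"dz":0,"gripper":0}]'
```

```text
time_s: 27.95
tool_pos: [0.5501, 0.1853, 0.0702]
ee_rot: [0.359, 3.117, 0.003]
ft_force: [0.3, -0.1, 7.0]
grip_width: 0.0003
grasp_force: 3.4
```

Lateral load is gone and z is steady. Bringing the press back up to about 10 N.

```bash
python3 -m jog '[{"wx":0,"wy":0,"wz":0,"dx":0.2,"dy":-0.1,"dz":0.4,"gripper":0},{"wx":0,"wy":0,"wz":0,"dx":0.4,"dy":-0.2,"dz":0.8,"gripper":0},{"wx":0,"wy":0,"wz":0,"dx":0.5,"dy":-0.3,"dz":1.1,"gripper":0},{"wx":0,"wy":0,"wz":0,"dx":0.5,"dy":-0.3,"dz":1.1,"gripper":0},{"wx":0,"wy":0,"wz":0,"dx":0.5,"dy":-0.3,"dz":1.1,"gripper":0},{"wx":0,"wy":0,"wz":0,"dx":0.5,"dy":-0.3,"dz":1.1,"gripper":0},{"wx":0,"wy":0,"wz":0,"dx":0.5,"dy":-0.3,"dz":1.1,"gripper":0},{"wx":0,"wy":0,"wz":0,"dx":0.5,"dy":-0.3,"dz":1.1,"gripper":0},{"wx":0,"wy":0,"wz":0,"dx":0.5,"dy":-0.3,"dz":1.1,"gripper":0},{"wx":0,"wy":0,"wz":0,"dx":0.5,"dy":-0.3,"dz":1.1,"gripper":0}]'
```

```text
time_s: 29.2
tool_pos: [0.55, 0.1853, 0.0701]
ee_rot: [0.359, 3.115, 0.004]
ft_force: [0.2, 0.2, 9.9]
grip_width: 0.0005
grasp_force: 5.0
```

The press reads 9.9 N with no rocking, so I'm handing in while holding it.

```bash
python3 -c "
from bench import bot
print(bot.close_job())"
```

```text
the job is handed in; nothing more can be done
None
```

The job is handed in at about 29 s: I rocked the box onto its short foot and let it come back, slid the wedge under that foot until the push rose to about 4.7 N, and finished holding a steady 9.9 N press on the corner with no rocking.

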